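# Brush out the bayonet socket, then press the plug in, turn it and hold it home

## Task

Take the bore brush out of its pot, scrub the green bayonet socket with two full strokes (down close to the spring plate, up to the mouth, down and up again), and stand the brush back in its pot. Then take the plug by its wooden grip, enter it with its two lugs in the slots of the socket, push it right down against the spring, and turn it clockwise (seen from above) about a quarter turn to the stop. Finish while still gripping the plug and pressing it fully down at the end of its turn, so that I can drive the locking pin; leave the other things on the bench where they are.

Things in the scene. Friction and masses are not known exactly. Their poses are not given: they have to be found in the camera images.
- socket: Green round bayonet socket bolted to the bench, upright, open on top. Origin: centre of its underside, on the bench; z up along the bore; x points to one slot. Outside diameter 84 mm, foot flange 100 mm, mouth 70 mm above the bench. Under the lip the cavity is 64 mm across; stops in it let the plug's lugs turn only clockwise seen from above, through 85 degrees.
- socket_mouth (a point): Centre of the socket's mouth, 70 mm above the bench; axes as the socket's. The steel lip here, 8 mm thick (62 to 70 mm up), has a round hole 48 mm across with two slots, 16 mm wide at the hole and wider outward, along plus and minus x; white marks on the rim show them.
- spring_plate (a joint): How far the brass spring plate in the socket's bottom is pushed down, m. 0: at rest, its top 28 mm above the bench (42 mm below the mouth). 0.012: fully down on its stop, top 16 mm above the bench. The spring pushes up with 6 N at rest, 11 N fully down. From 0.007 on, a plug's lugs are below the lip and can turn.
- plug: Plug standing on its foot. Origin: centre of the foot's underside; z up. Steel shank 42 mm thick, 62 mm long, foot chamfered 4 mm. Two brass lugs along plus and minus x, out to 30 mm from the axis, 10 mm wide, 33 to 41 mm above the foot. Wooden grip on top: flat tab 46 mm along x, 16 mm thick along y, 60 to 107 mm above the foot. A half turn looks and fits the same. About 0.2 kg.
- brush: Round bore brush standing in the pot, head down. Origin: centre of the flat lower end of the head; z up toward the handle. Black bristle head 38 mm in diameter (taken as rigid), 45 mm long; thin steel stem; red round handle 20 mm in diameter, 90 to 150 mm above the origin. About 0.1 kg.
- pot: Aluminium pot on a dark wooden foot 68 mm across, fixed to the bench; holds the brush. Origin: centre of its underside, on the bench. Inner floor 5 mm up, 44 mm inside diameter, rim 55 mm up, mouth flared to about 54 mm.
- ring_a: bystander: dark turned wooden ring lying flat, 60 mm across, 16 mm high; origin at the centre of its underside
- ring_b: bystander: pale turned wooden ring lying flat, 54 mm across, 19 mm high; origin at the centre of its underside
- offcut: bystander: pale wooden offcut block 40x75x32 mm; origin at the centre of its underside
- sander: bystander: cork sanding block 47x87x28 mm; origin at the centre of its underside
Things that resemble listed ones, but are neither listed nor needed, are in the scene too. Several things look just like the brush: the one meant starts farthest from the robot's base. There is more than one size of the plug; the job needs the smaller.

How it is judged:
On the way, in this order (a step that is already met when the one before it is completed fails the run):
1. the brush is down in the socket, its lower end within 16 mm of the resting spring plate (z of brush in the frame of socket below 0.044 m and horizontal distance between brush and socket below 0.016 m and angle between brush's own z axis and vertical below 0.35 rad), for 0.05 s.
2. the brush is drawn up until its lower end is within 12 mm of the mouth, or out (z of brush in the frame of socket above 0.058 m), for 0.05 s.
3. the brush is down in the socket a second time (all of step 1), for 0.05 s.
4. the brush is drawn up again (z of brush in the frame of socket above 0.058 m), for 0.05 s.
5. the brush stands in its pot, let go (horizontal distance between brush and pot below 0.015 m and z of brush in the frame of pot below 0.02 m and angle between brush's own z axis and vertical below 0.25 rad and contact force between the fingers and brush below 0.1 N), for 0.2 s.
6. the plug is pushed down in the slots past the lip, not yet turned (value of joint spring_plate above 0.0065 m and horizontal distance between plug and socket below 0.008 m and z of plug in the frame of socket below 0.0225 m and angle between the x axis of plug and the x axis of socket, either way round below 0.45 rad), for 0.02 s.
At the end, for the whole second after the job is handed in: Plug upright in the socket, turned at least 69 degrees clockwise from the slots (stop at 85), still gripped (over 3 N) and pressed so that the spring plate is down at least 9 of its 12 mm; brush standing in its pot, let go; bystanders within 30 mm of their starts (all of step 5 and value of joint spring_plate above 0.009 m and z of plug in the frame of socket below 0.02 m and angle between the x axis of plug and the x axis of socket, either way round above 1.2 rad and horizontal distance between plug and socket below 0.008 m and angle between plug's own z axis and vertical below 0.15 rad and linear speed of plug below 0.02 m/s and contact force between the fingers and plug above 3 N and distance of each of ring_a, ring_b, offcut, sander from where it was at the start of the episode below 0.03 m); the arm keeps its last pose, push and grip.
It fails at once if a bystander (either ring, the offcut, the sanding block) is shoved more than 40 mm (distance of any of ring_a, ring_b, offcut, sander from where it was at the start of the episode above 0.04 m).
It also fails if it takes over 64 s, if anything falls off the work surface, if the arm or the gripper's body presses on something with over 40 N, if the wrist force passes 120 N, or if a joint passes its speed limit or range.

## Robot

A 6-joint arm with a two-finger parallel gripper is mounted at the origin on a cart in front of the work surface, level with it; the furniture and walls round the work are solid. World frame = base frame: x ahead of the robot, y to its left, z up, the work surface at z = 0. Lengths are in m, angles in rad, forces in N, time in s.
With the tool pointing down it reaches from about 0.425 to 0.95 m from the base axis. Payload 14.7 kg.
Tool frame: the origin (TCP) lies on the mounting face of the last link; the fingertips stand 173 mm ahead of it and the grasp point (between the pads) lies 155 mm ahead of it; z points along the fingers, y is the line along which they close (so a half turn about z gives the same grasp; the last joint's range is limited). The gripper opens to 85 mm and grips with 20 to 120 N. Pads are 22 mm wide; open, the fingers measure 114 mm over their backs; the gripper's body (76 mm by 85 mm) begins 54 mm behind the grasp point. The pads swing forward as they close: fully open they stand 13 mm farther back than shut.
Start: joints at [1.273, 0.48, 1.596, -0, 1.065, -0.047], TCP at [0.161, 0.63, 0.405] pointing down, gripper open.
Joint ranges: [-2.75, 2.75], [-0.82, 2.05], [0.23, 2.67], [-1.56, 4.7], [0.09, 2.69], [-2.92, 2.92]. Speed limits (rad/s): [1.89, 1.89, 2.39, 3.01, 3.01, 3.01].

## Interface

Orientations are given as a unit quaternion [x, y, z, w].
In Python, from rig import get_obs, imaging, bot gives the robot as it stands.
- The arm moves only by the shell command python3 -m inch 'ROWS' [OPENING]. ROWS is JSON, a list of rows, each an object of numbers: "x", "y", "z": the shift along the tool's x, y, z in m; "rx", "ry", "rz": the turn, a rotation vector about the tool's x, y, z in rad. A call has 1 to 8 rows; each row shifts and turns the commanded pose from where the row before left it, along the tool's axes as they then stand; what a row does not reach is not made up. A row lasts 1/10 s, in which the tool goes at most 50 mm and 8.59 degrees, less where a joint would pass 70% of its speed; a pose out of reach is approached as far as the arm can. A call is refused whole if a number of a shift passes 0.05 or a number of a turn 0.15, either way. A call with a gripper value outside its range is refused whole. OPENING is the opening, from 0 (shut) to 1 (fully open), set as the call begins (- or left out, the last holds). The fingers move at their own pace and stop on an object; the grip force is fixed at half the most. Time passes only in rows, so rows that do not move let the fingers close. It gives the time, the measured TCP pose, the force, the opening and the grip force at its end, in the units of the state.
- get_obs(): the state, without advancing time (a new reading comes with each control period).
- imaging.grab_frame(name): name is "scene" or "top"; returns (picture, depth): 384x512x3 uint8, red, green, blue; 384x512 float32, m along the optical axis (not along the pixel's ray), 0 where there is no reading.
- imaging.calibration(name): a dict with "fx", "fy", "cx", "cy" (pixels), "R" (3x3) and "t" (3): a world point X has camera coordinates R X + t. Camera axes: x right, y down, z forward; pixel columns grow to the right and rows downward; lengths in m; the calibration is good to about 2 mm. A picture is of the moment at which its call begins. calibration takes no time and is no camera call.
- bot.hand_in(): hands the job in; it is judged then, once.
The state is a dict: "time_s": time; "joints": joint angles; "dq": joint speeds; "joint_efforts": joint torques, N m; "position": TCP position; "tcp_rot": TCP orientation; "ft_force": force on the tool from outside, world axes, zero at the start; "ft_torque": the same for the moment, N m; "opening": finger opening in m; "finger_force": force on a finger pad.
Only numpy, scipy, OpenCV 4.12 (cv2) and the standard library are available. Lean on these libraries where they do the work, as an engineer would, in place of code of your own. Each camera call takes 0.05 s, during which the arm holds its last target. There are 200 camera calls.

## Working session

There is one attempt and no reset: what is moved stays moved. The work goes in short steps, Python scripts to look and compute and a shell command to move; the robot and the scene stay as the last step left them, time stands still between calls to the robot, and variables do not carry over. Pictures are saved under pics/ and viewed, at most 10 in all, crops included, and the job is handed in when it is done.

```bash
mkdir -p pics; ls; python3 - <<'E'
from rig import get_obs, imaging, bot
import cv2,numpy as np
for n in("scene","top"):
    p,d=imaging.grab_frame(n); np.savez(f"{n}0.npz",p=p,d=d)
    cv2.imwrite(f"pics/{n}0.png",cv2.resize(p[:,:,::-1],(800,600)))
    c=imaging.calibration(n); print(n,c, -c["R"].T@c["t"])
print(get_obs())
E
```

```text
pics
scene {'fx': 407.30778591210407, 'fy': 407.30778591210407, 'cx': 249.21490929000382, 'cy': 191.47896888772263, 'R': array([[ 8.72588788e-01, -4.88455531e-01, -4.73661511e-05],
       [-3.80750178e-01, -6.80120587e-01, -6.26470501e-01],
       [ 3.05970767e-01,  5.46669170e-01, -7.79445129e-01]]), 't': array([-0.53577159,  0.16351395,  1.02753998])} [ 0.21536905 -0.71221583  0.90332232]
top {'fx': 408.71672873971806, 'fy': 408.71672873971806, 'cx': 264.5668247756556, 'cy': 192.43205132886692, 'R': array([[ 2.76313170e-02, -9.99616173e-01,  2.00436490e-03],
       [-9.95153554e-01, -2.76971497e-02, -9.43518536e-02],
       [ 9.43711540e-02,  6.12415120e-04, -9.95536895e-01]]), 't': array([-0.14140794,  0.54448996,  1.07325465])} [ 0.44447413 -0.12693012  1.12012168]
{'time_s': 0.1, 'joints': array([ 1.27337147e+00,  4.80808776e-01,  1.59681697e+00, -3.14301400e-06,
        1.06508686e+00, -4.65919781e-02]), 'dq': array([-0.00032282, -0.00267128, -0.0003593 ,  0.00064386,  0.00059332,
       -0.00026339]), 'joint_efforts': array([ 1.08906810e-03, -9.52253723e+01, -4.31041396e+01,  3.34162632e-04,
        5.19114008e-03,  2.19232930e-05]), 'position': array([0.16125999, 0.62949492, 0.40410844]), 'tcp_rot': array([ 1.25087135e-01,  9.92145602e-01, -5.51949179e-04, -9.44924827e-05]), 'ft_force': array([ 0.04845101,  0.48152209, -0.91662547]), 'ft_torque': array([ 0.00442987,  0.01329035, -0.03365495]), 'finger_force': 0.0, 'opening': 0.08548662220345325}
```

View pics/scene0.png

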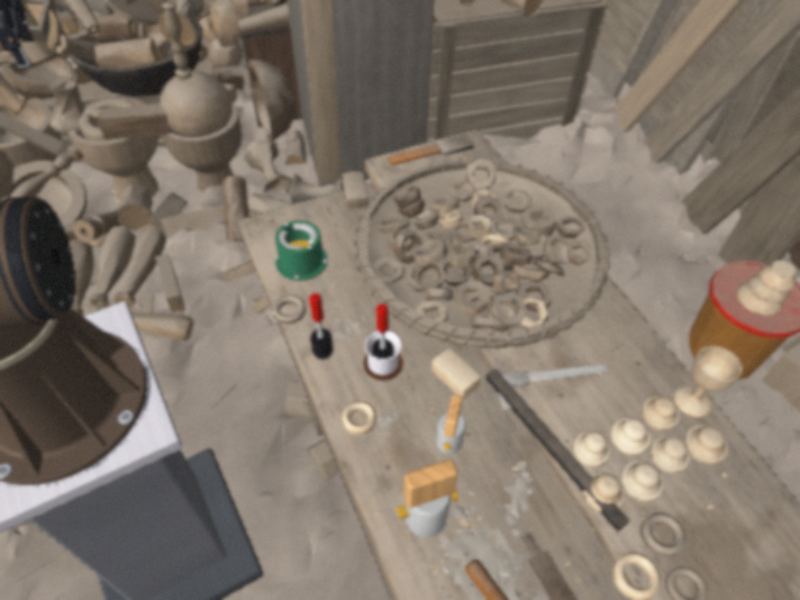

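View pics/top0.png

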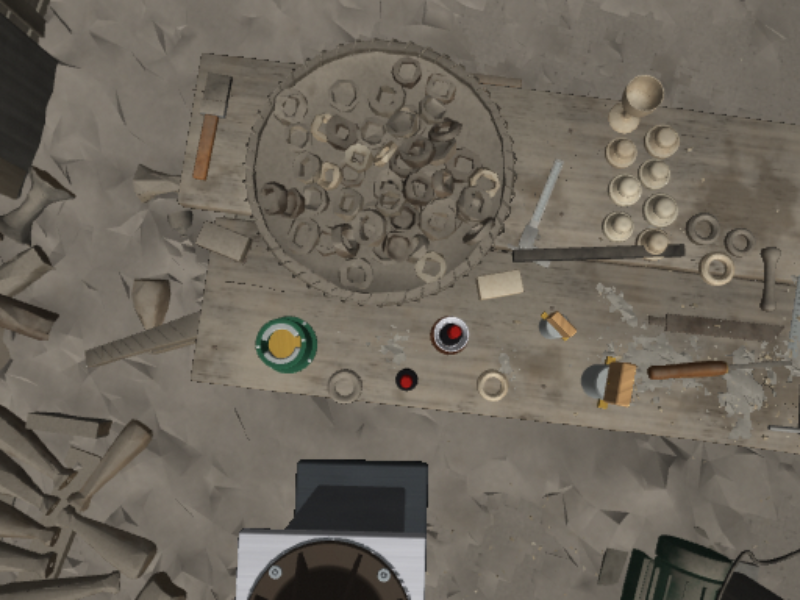

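```bash
cat > h.py <<'E'
from rig import get_obs, imaging, bot
import cv2,numpy as np
from scipy.spatial.transform import Rotation as Ro
def grab(n):
    p,d=imaging.grab_frame(n); return p,cloud(n,d)
def cloud(n,d):
    c=imaging.calibration(n); v,u=np.mgrid[:384,:512]
    X=np.stack([(u-c["cx"])/c["fx"]*d,(v-c["cy"])/c["fy"]*d,d],-1)
    W=(X-c["t"])@c["R"]; W[d==0]=np.nan; return W
def px(n,P):
    c=imaging.calibration(n); q=c["R"]@np.array(P)+c["t"]; return q[0]/q[2]*c["fx"]+c["cx"],q[1]/q[2]*c["fy"]+c["cy"]
def hsv(p): return cv2.cvtColor(p,cv2.COLOR_RGB2HSV)
E
python3 - <<'E'
from h import *
ims=[]
for n in("top","scene"):
    f=np.load(f"{n}0.npz"); p=f["p"];W=cloud(n,f["d"]);H=hsv(p);Z=W[...,2]
    h,s,v=H[...,0],H[...,1],H[...,2]
    ok=(W[...,0]>.25)&(W[...,0]<.8)&(abs(W[...,1])<.7)
    g=(h>60)&(h<90)&(s>100)&ok
    print(n,"green",g.sum(), np.nanmedian(W[g],0), [ (round(b,3),((g)&(abs(Z-b)<.005)).sum()) for b in(0.01,.03,.05,.07)])
    red=((h<6)|(h>174))&(s>150)&ok&(W[...,0]<.7)
    k,l,st,ce=cv2.connectedComponentsWithStats(red.astype(np.uint8))
    for i in range(1,k):
        if st[i,4]>15:
            q=W[l==i]; print(" red",ce[i].round(),st[i,4],np.nanmedian(q,0).round(4),np.nanmin(q,0).round(3),np.nanmax(q,0).round(3))
    o=(h>8)&(h<22)&(s>110)&ok&(Z>.05)
    k,l,st,ce=cv2.connectedComponentsWithStats(o.astype(np.uint8))
    for i in range(1,k):
        if st[i,4]>25:
            q=W[l==i]; zt=np.nanpercentile(q[:,2],90); t=q[abs(q[:,2]-zt)<.008]
            r=cv2.minAreaRect((t[:,:2]*1000).astype(np.float32)); print(" tab",ce[i].round(),st[i,4],zt.round(4),len(t),r)
def crop(n,u,v,r,z):
    p=np.load(f"{n}0.npz")["p"][v-r:v+r,u-r:u+r,::-1]; return cv2.resize(p,(z,z),interpolation=cv2.INTER_CUBIC)
a=np.hstack([crop("top",182,220,26,390),crop("top",360,210,26,390)])
b=np.hstack([crop("scene",192,160,26,200),crop("scene",288,275,30,200),crop("top",289,214,24,200),crop("scene",245,222,28,180)[:, :180].copy() if 0 else crop("scene",245,222,28,180).repeat(1,0)[:180] if 0 else crop("scene",245,222,28,200)])
b=cv2.resize(b,(780,195)); cv2.imwrite("pics/c1.png",np.vstack([a,b]))
E
```

```text
top green 528 [0.46453628 0.06978342 0.06277618] [(0.01, np.int64(138)), (0.03, np.int64(21)), (0.05, np.int64(22)), (0.07, np.int64(249))]
 red [290. 212.] 64 [ 0.4911 -0.1876  0.1549] [ 0.483 -0.199  0.054] [ 0.501 -0.18   0.161]
 red [259. 244.] 58 [ 0.4143 -0.1176  0.1501] [ 0.4   -0.126  0.045] [ 0.424 -0.109  0.155]
 tab [359. 207.] 161 0.1098 114 ((510.95001220703125, -364.41851806640625), (45.21691131591797, 14.160028457641602), 44.47490310668945)
 tab [395. 245.] 487 0.1567 259 ((419.6759948730469, -447.1561279296875), (21.921430587768555, 63.229949951171875), 79.87689208984375)
scene green 520 [0.45944822 0.05210542 0.03613577] [(0.01, np.int64(77)), (0.03, np.int64(72)), (0.05, np.int64(81)), (0.07, np.int64(45))]
 red [202. 196.] 107 [ 0.4116 -0.1281  0.134 ] [ 0.405 -0.132  0.099] [ 0.421 -0.114  0.151]
 red [244. 203.] 110 [ 0.4887 -0.1995  0.137 ] [ 0.483 -0.205  0.102] [ 0.499 -0.188  0.156]
 tab [290. 265.] 135 0.1077 105 ((510.3130187988281, -370.6446533203125), (44.19020080566406, 12.857892990112305), 46.5546760559082)
 tab [275. 309.] 674 0.1539 365 ((418.26654052734375, -453.3037414550781), (21.190196990966797, 62.66777420043945), 79.40286254882812)
 tab [257. 327.] 40 0.0593 40 ((383.297607421875, -445.8160705566406), (14.838342666625977, 11.464085578918457), 77.0141372680664)
```

View pics/c1.png

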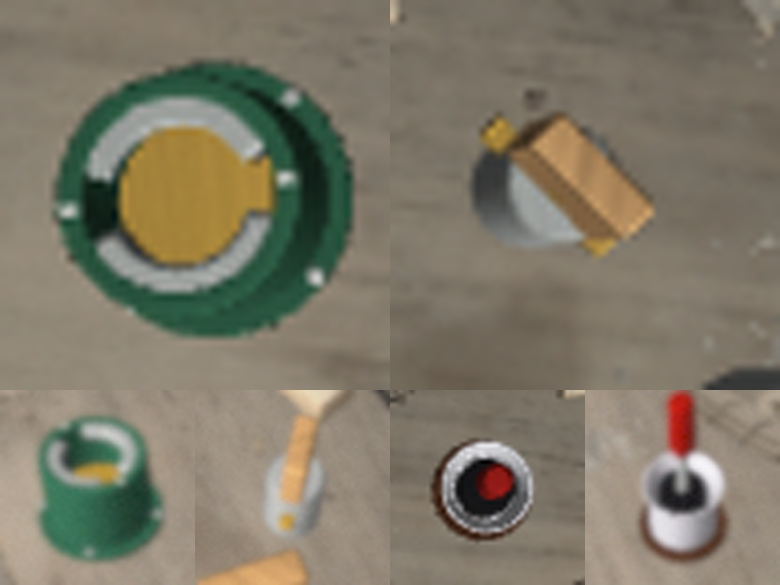

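The top crop shows the socket (slot marks at crop (68,210) and (285,178), i.e. slots nearly along world y). It also shows the small plug, with its tab running at about 45°, and the brush in its pot, with the handle leaning slightly off centre. Next I'll refine the positions.

```bash
cat >> h.py <<'E'
def ray(n,u,v,z):
    c=imaging.calibration(n); C=-c["R"].T@c["t"]
    D=c["R"].T@np.array([(u-c["cx"])/c["fx"],(v-c["cy"])/c["fy"],1]); return (C+D*(z-C[2])/D[2])[:2]
def contour_on(n,m,z):
    cs,_=cv2.findContours(m.astype(np.uint8),cv2.RETR_EXTERNAL,cv2.CHAIN_APPROX_NONE); c=max(cs,key=cv2.contourArea)[:,0]
    return np.array([ray(n,u,v,z) for u,v in cv2.convexHull(c)[:,0]])*1000
E
python3 - <<'E'
from h import *
for n in("top","scene"):
    f=np.load(f"{n}0.npz"); p=f["p"];W=cloud(n,f["d"]);H=hsv(p);Z=W[...,2]
    h,s,v=[H[...,i].astype(int) for i in range(3)]
    near=lambda x,y,r:np.hypot(W[...,0]-x,W[...,1]-y)<r
    # socket rim
    m=near(.465,.07,.06)&(Z>.060)&(Z<.08)
    (c,d,a)=cv2.fitEllipse(contour_on(n,m,.07).astype(np.float32)); print(n,"socket",np.round(c,1),np.round(d,1))
    w=near(.465,.07,.055)&(s<60)&(v>190)
    k,l,st,ce=cv2.connectedComponentsWithStats(w.astype(np.uint8),connectivity=4)
    for i in range(1,k): print("  white",ce[i].round(1),st[i,4],(ray(n,*ce[i],.07)*1000).round(1),np.nanmedian(W[l==i],0).round(3))
    # handle top, pot rim
    red=((h<6)|(h>174))&(s>150)&near(.49,-.19,.03)
    c,r=cv2.minEnclosingCircle(contour_on(n,red&(Z>.15),.155).astype(np.float32)); print(" handle top",np.round(c,1),r)
    for b in(.11,.12,.13,.14,.15):
        q=red&(abs(Z-b)<.006); 
        if q.sum()>3: print("   z",b,(np.nanmean(W[q],0)*1000).round(1),q.sum())
    m=near(.49,-.185,.04)&(Z>.048)&(Z<.062)
    c,r=cv2.minEnclosingCircle(contour_on(n,m,.055).astype(np.float32)); print(" pot",np.round(c,1),r)
    o=(h>8)&(h<22)&(s>90)&near(.51,-.367,.045)&(Z>.098)
    print(" tab",cv2.minAreaRect(contour_on(n,o,.107).astype(np.float32)),o.sum())
    o=(h>15)&(h<30)&(s>110)&near(.51,-.367,.05)&(Z>.03)&(Z<.05)
    k,l,st,ce=cv2.connectedComponentsWithStats(o.astype(np.uint8))
    for i in range(1,k): 
        if st[i,4]>4: print("  lug",(ray(n,*ce[i],.041)*1000).round(1),st[i,4])
    st_=near(.51,-.367,.035)&(Z>.055)&(Z<.068)&(s<60)
    print(" shank top px",st_.sum(), cv2.minEnclosingCircle(contour_on(n,st_,.062).astype(np.float32)) if st_.sum()>5 else 0)
E
```

```text
top socket [468.   89.1] [82.8 83.8]
  white [198. 231.] 1 [440.3  41.1] [0.44  0.05  0.014]
 handle top [ 492.  -189.2] 9.535828590393066
   z 0.11 [ 489.5 -181.9  109.9] 4
   z 0.15 [ 492.2 -188.8  153.8] 32
 pot [ 492.5 -189.8] 29.2293758392334
 tab ((511.2901306152344, -364.627685546875), (45.291664123535156, 17.425460815429688), 43.41592025756836) 124
  lug [ 528.5 -347.4] 16
  lug [ 490.6 -383.7] 6
 shank top px 66 ((504.217041015625, -357.89617919921875), 18.232376098632812)
scene socket [467.6  80.5] [83.5 91.6]
  white [195.2 145.6] 13 [489.5  96.5] [0.492 0.1   0.066]
  white [199. 154.] 1 [484.9  60.7] [0.486 0.065 0.066]
 handle top [ 489.7 -197.1] 8.762879371643066
   z 0.11 [ 487.6 -198.7  110.7] 14
   z 0.12 [ 488.1 -199.4  119.5] 23
   z 0.13 [ 488.1 -199.9  131.1] 22
   z 0.14 [ 488.3 -199.9  139.5] 24
   z 0.15 [ 490.4 -196.6  151.4] 44
 pot [ 493.2 -194.5] 29.45063591003418
 tab ((509.6622009277344, -371.5335998535156), (48.51387023925781, 14.869216918945312), 45.134002685546875) 131
  lug [ 492.  -389.3] 12
 shank top px 114 ((512.1515502929688, -375.30633544921875), 21.07224464416504)
```

```bash
python3 - <<'E'
from h import *
p=np.load("top0.npz")["p"];H=hsv(p).astype(int)
def cen(u,v):
    y,x=np.mgrid[v-3:v+4,u-3:u+4]; w=np.clip(170-H[y,x,1],0,None)*(H[y,x,2]>110)*1.; w=np.clip(w-w.mean(),0,None); return (x*w).sum()/w.sum(),(y*w).sum()/w.sum()
a,b=cen(165,222),cen(194,218); A,B=ray("top",*a,.07),ray("top",*b,.07)
print(a,b,A,B,(A+B)/2,np.degrees(np.arctan2(*(A-B)[::-1])),np.linalg.norm(A-B))
E
```

```text
(np.float64(163.22832980972515), np.float64(222.26638477801268)) (np.float64(193.47477405331202), np.float64(217.44674522365864)) [0.46005316 0.13110664] [0.47451924 0.05421985] [0.4672862  0.09266324] 100.65550822874889 0.07823584440371237
```

```bash
python3 -m inch '[{"rz":0.0}]' 1
```

```text
schema error: expected keys x, y, z, rx, ry, rz
```

```bash
cat > to.py <<'E'
import sys; from h import *
o=get_obs(); R=Ro.from_quat(o["tcp_rot"]); x,y,z=map(float,sys.argv[1:4])
d=R.inv().apply(np.array([x,y,z])-o["position"]); Y=R.apply([0,1,0]); a=np.degrees(np.arctan2(Y[1],Y[0]))
tz=R.apply([0,0,1]); print("t",round(o["time_s"],2),"pos",o["position"].round(4),"tool delta mm",(d*1000).round(1),"alpha",a.round(2),"tilt",tz.round(4),"F",o["ft_force"].round(1),"open",round(o["opening"],4),"grip",o["finger_force"],"j6",o["joints"][5].round(2))
if len(sys.argv)>4: print("rz rad", np.radians(a-float(sys.argv[4])).round(4))
E
python3 -m inch '[{"x":-0.042,"y":-0.019,"z":0,"rx":0,"ry":0,"rz":0},{"x":-0.042,"y":-0.019,"z":0,"rx":0,"ry":0,"rz":0},{"x":-0.042,"y":-0.019,"z":0,"rx":0,"ry":0,"rz":0},{"x":-0.042,"y":-0.019,"z":0,"rx":0,"ry":0,"rz":0},{"x":-0.042,"y":-0.019,"z":0,"rx":0,"ry":0,"rz":0},{"x":-0.042,"y":-0.019,"z":0,"rx":0,"ry":0,"rz":0},{"x":-0.042,"y":-0.019,"z":0,"rx":0,"ry":0,"rz":0},{"x":-0.042,"y":-0.019,"z":0,"rx":0,"ry":0,"rz":0}]' 1
python3 to.py .492 -.191 .404
```

```text
time_s: 0.9
position: [0.4502, 0.3976, 0.4045]
tcp_rot: [0.125, 0.992, -0.0, -0.0]
ft_force: [-0.0, 0.5, 0.8]
opening: 0.0852
finger_force: 0.0
t 0.9 pos [0.4502 0.3976 0.4045] tool delta mm [-186.5 -559.8    0.6] alpha 75.63 tilt [-3.e-04 -2.e-04 -1.e+00] F [-0.   0.5  0.8] open 0.0852 grip 0.0 j6 -0.65
```

```bash
python3 -m inch '[{"x":-0.0143,"y":-0.043,"z":0,"rx":0,"ry":0,"rz":0},{"x":-0.0143,"y":-0.043,"z":0,"rx":0,"ry":0,"rz":0},{"x":-0.0143,"y":-0.043,"z":0,"rx":0,"ry":0,"rz":0},{"x":-0.0143,"y":-0.043,"z":0,"rx":0,"ry":0,"rz":0},{"x":-0.0143,"y":-0.043,"z":0,"rx":0,"ry":0,"rz":0},{"x":-0.0143,"y":-0.043,"z":0,"rx":0,"ry":0,"rz":0},{"x":-0.0143,"y":-0.043,"z":0,"rx":0,"ry":0,"rz":0}]' >/dev/null
python3 -m inch '[{"x":-0.0143,"y":-0.043,"z":0,"rx":0,"ry":0,"rz":0},{"x":-0.0143,"y":-0.043,"z":0,"rx":0,"ry":0,"rz":0},{"x":-0.0143,"y":-0.043,"z":0,"rx":0,"ry":0,"rz":0},{"x":-0.0143,"y":-0.043,"z":0,"rx":0,"ry":0,"rz":0},{"x":-0.0143,"y":-0.043,"z":0,"rx":0,"ry":0,"rz":0},{"x":-0.0143,"y":-0.043,"z":0,"rx":0,"ry":0,"rz":0},{"x":0,"y":0,"z":0,"rx":0,"ry":0,"rz":0}]' >/dev/null
python3 to.py .492 -.191 .285
python3 - <<'E'
from h import *
o=get_obs(); ims=[]
for n in("scene","top"):
    p,W=grab(n); u,v=px(n,[.492,-.191,.19]); u,v=int(u),int(v)
    u=min(max(u,70),441);v=min(max(v,70),313); ims.append(cv2.resize(p[v-70:v+70,u-70:u+70,::-1],(400,400)))
cv2.imwrite("pics/d1.png",np.hstack(ims))
E
```

```text
t 2.3 pos [ 0.4906 -0.1932  0.4045] tool delta mm [ -0.6   2.6 119.5] alpha 75.42 tilt [ 7.0e-04 -1.4e-03 -1.0e+00] F [ 0.5  0.8 -0. ] open 0.0856 grip 0.0 j6 -1.75
```

View pics/d1.png

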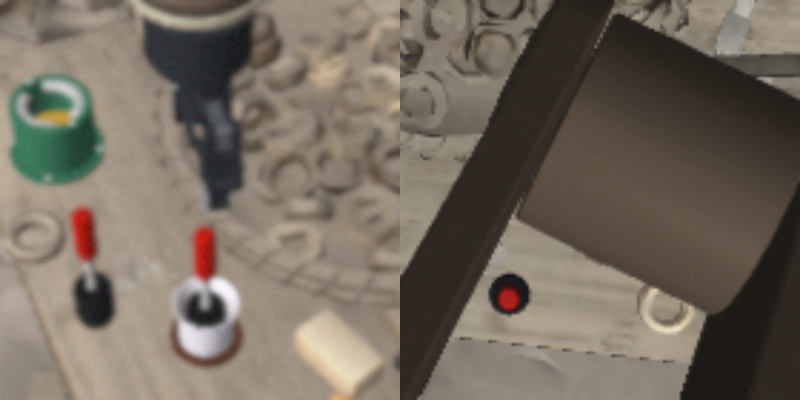

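The scene crop (left) shows the open fingers right above the red handle at about (205,250). The arm hides the top view. Next: descend and grip.

```bash
python3 -m inch '[{"x":0,"y":0.0026,"z":0.03,"rx":0,"ry":0,"rz":0},{"x":0,"y":0,"z":0.03,"rx":0,"ry":0,"rz":0},{"x":0,"y":0,"z":0.03,"rx":0,"ry":0,"rz":0},{"x":0,"y":0,"z":0.029,"rx":0,"ry":0,"rz":0},{"x":0,"y":0,"z":0,"rx":0,"ry":0,"rz":0}]' >/dev/null
python3 -m inch '[{"x":0,"y":0,"z":0,"rx":0,"ry":0,"rz":0},{"x":0,"y":0,"z":0,"rx":0,"ry":0,"rz":0},{"x":0,"y":0,"z":0,"rx":0,"ry":0,"rz":0},{"x":0,"y":0,"z":0,"rx":0,"ry":0,"rz":0},{"x":0,"y":0,"z":0,"rx":0,"ry":0,"rz":0},{"x":0,"y":0,"z":0,"rx":0,"ry":0,"rz":0},{"x":0,"y":0,"z":0,"rx":0,"ry":0,"rz":0},{"x":0,"y":0,"z":0,"rx":0,"ry":0,"rz":0}]' 0
python3 to.py .492 -.191 .285
```

```text
time_s: 3.7
position: [0.4913, -0.1865, 0.2864]
tcp_rot: [0.125, 0.992, -0.0, 0.001]
ft_force: [-1.1, -2.1, 8.3]
opening: 0.0187
finger_force: 58.2
t 3.7 pos [ 0.4913 -0.1865  0.2864] tool delta mm [-1.8 -4.2  1.4] alpha 75.62 tilt [ 1.3e-03 -8.0e-04 -1.0e+00] F [-1.1 -2.1  8.3] open 0.0187 grip 58.19418388302438 j6 -1.74
```

```bash
python3 -m inch '[{"x":0,"y":0,"z":-0.01,"rx":0,"ry":0,"rz":0},{"x":0,"y":0,"z":-0.02,"rx":0,"ry":0,"rz":0},{"x":0,"y":0,"z":-0.03,"rx":0,"ry":0,"rz":0},{"x":0,"y":0,"z":-0.03,"rx":0,"ry":0,"rz":0},{"x":0,"y":0,"z":-0.03,"rx":0,"ry":0,"rz":0},{"x":0,"y":0,"z":-0.02,"rx":0,"ry":0,"rz":0},{"x":0,"y":0,"z":0,"rx":0,"ry":0,"rz":0},{"x":0,"y":0,"z":0,"rx":0,"ry":0,"rz":0}]'
python3 to.py .4675 .087 .426
```

```text
time_s: 4.5
position: [0.4908, -0.186, 0.426]
tcp_rot: [0.125, 0.992, -0.0, 0.0]
ft_force: [-0.1, -0.1, -0.7]
opening: 0.0186
finger_force: 58.4
t 4.5 pos [ 0.4908 -0.186   0.426 ] tool delta mm [ 9.040e+01  2.586e+02 -1.000e-01] alpha 75.63 tilt [ 6.e-04 -1.e-04 -1.e+00] F [-0.1 -0.1 -0.7] open 0.0186 grip 58.448818288743496 j6 -1.74
```

```bash
python3 -m inch '[{"x":0.01,"y":0.03,"z":0,"rx":0,"ry":0,"rz":0},{"x":0.0134,"y":0.0381,"z":0,"rx":0,"ry":0,"rz":0},{"x":0.0134,"y":0.0381,"z":0,"rx":0,"ry":0,"rz":0},{"x":0.0134,"y":0.0381,"z":0,"rx":0,"ry":0,"rz":0},{"x":0.0134,"y":0.0381,"z":0,"rx":0,"ry":0,"rz":0},{"x":0.0134,"y":0.0381,"z":0,"rx":0,"ry":0,"rz":0},{"x":0.0134,"y":0.0381,"z":0,"rx":0,"ry":0,"rz":0},{"x":0,"y":0,"z":0,"rx":0,"ry":0,"rz":0}]' >/dev/null
python3 -m inch '[{"x":0,"y":0,"z":0,"rx":0,"ry":0,"rz":0}]'>/dev/null
python3 to.py .4675 .087 .426
python3 - <<'E'
from h import *
o=get_obs(); x,y,z=o["position"]; ims=[]
for n in("scene","top"):
    p,W=grab(n); np.save(n+"1.npy",W)
    u,v=map(int,px(n,[x,y,.1])); u=max(u,60); ims.append(cv2.resize(p[v-60:v+60,u-60:u+60,::-1],(400,400)))
    if n=="scene":
        H=hsv(p).astype(int); pr=lambda a,b:None
        for zb in np.arange(.14,.24,.01):
            m=(abs(W[...,2]-zb)<.005)&(np.hypot(W[...,0]-x,W[...,1]-y)<.04)
            if m.sum()>3: print(round(zb,3),m.sum(),(np.nanmean(W[m],0)*1000).round(1),(np.nanmin(W[m],0)*1000).round(),(np.nanmax(W[m],0)*1000).round(),H[m].mean(0).round())
cv2.imwrite("pics/d2.png",np.hstack(ims))
E
```

```text
t 5.4 pos [0.4671 0.0876 0.4247] tool delta mm [-0.5 -0.5 -1.3] alpha 75.77 tilt [-2.e-03 -4.e-04 -1.e+00] F [ 1.2 -0.9 -1.3] open 0.0184 grip 58.69758421235019 j6 -1.2
0.14 8 [463.5  70.5 143.3] [453.  67. 141.] [476.  78. 145.] [ 16.  40. 104.]
0.15 36 [465.3  71.  150.3] [451.  64. 145.] [488.  86. 155.] [53. 30. 59.]
0.16 34 [464.5  71.3 159.3] [450.  65. 156.] [486.  90. 165.] [77. 30. 42.]
0.17 44 [465.4  71.1 169.9] [451.  64. 165.] [487.  85. 175.] [66. 27. 41.]
0.18 46 [468.   72.1 180.6] [451.  65. 175.] [487.  91. 185.] [83. 32. 42.]
0.19 89 [467.3  81.  187.6] [452.  64. 185.] [485. 101. 194.] [92. 23. 57.]
0.2 8 [468.9  82.2 199.8] [465.  80. 197.] [472.  85. 205.] [ 52.   7. 131.]
0.21 12 [468.   82.  210.8] [465.  79. 206.] [472.  87. 215.] [ 22.  11. 143.]
0.22 8 [468.7  81.8 221. ] [466.  79. 217.] [472.  85. 224.] [ 17.  12. 152.]
0.23 8 [468.9  80.9 230.1] [465.  78. 226.] [472.  85. 235.] [  7.  54. 134.]
```

View pics/d2.png

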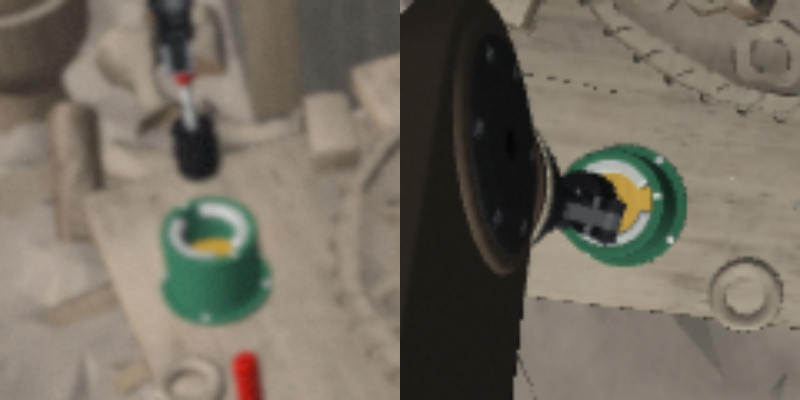

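The brush hangs straight above the socket; its head is at about (195,145) and the mouth at (210,230). I'll measure the head against the socket with the same camera and method.

```bash
python3 - <<'E'
from h import *
from scipy.optimize import least_squares
def fit(W,m,r):
    q=W[m][:,:2]; s=least_squares(lambda c:np.hypot(*(q-c).T)-r,q.mean(0)+[.005,.02],loss="soft_l1",f_scale=.002); return s.x.round(4),m.sum(),np.sqrt(np.mean(s.fun**2)).round(4)
f=np.load("scene0.npz");W=cloud("scene",f["d"]);H=hsv(f["p"]);g=(H[...,0]>60)&(H[...,0]<90)&(H[...,1]>100)
near=np.hypot(W[...,0]-.467,W[...,1]-.087)<.06
for a,b in((.02,.035),(.035,.05),(.05,.062)): print("socket",fit(W,g&near&(W[...,2]>a)&(W[...,2]<b),.042))
red=((H[...,0]<6)|(H[...,0]>174))&(H[...,1]>150)&(np.hypot(W[...,0]-.49,W[...,1]+.19)<.03)
print("handle0",fit(W,red&(W[...,2]<.147),.01))
dk=(H[...,1]<50)&(H[...,2]>120)
n2=np.hypot(W[...,0]-.49,W[...,1]+.19)<.034
print("pot",fit(W,n2&dk&(W[...,2]>.02)&(W[...,2]<.045)&(W[...,1]<-.2),.0245))
W=np.load("scene1.npy")
n=np.hypot(W[...,0]-.467,W[...,1]-.087)<.04
for a,b in((.148,.16),(.16,.17),(.17,.182)): print("head",fit(W,n&(W[...,2]>a)&(W[...,2]<b),.019))
m=n&(W[...,2]>.1); print("lowest",np.nanmin(W[m][:,2]))
E
```

```text
socket (array([0.4695, 0.0866]), np.int64(106), np.float64(0.0029))
socket (array([0.4695, 0.0851]), np.int64(126), np.float64(0.0048))
socket (array([0.4697, 0.0867]), np.int64(82), np.float64(0.0032))
handle0 (array([ 0.4815, -0.2062]), np.int64(73), np.float64(0.0024))
pot (array([ 0.4928, -0.193 ]), np.int64(89), np.float64(0.0025))
head (array([0.4698, 0.0855]), np.int64(48), np.float64(0.0014))
head (array([0.4692, 0.0851]), np.int64(38), np.float64(0.0014))
head (array([0.4701, 0.0851]), np.int64(46), np.float64(0.0013))
lowest 0.1410364068407241
```

```bash
python3 -m inch '[{"x":0,"y":0.001,"z":0.03,"rx":0,"ry":0,"rz":0},{"x":0,"y":0,"z":0.03,"rx":0,"ry":0,"rz":0},{"x":0,"y":0,"z":0.024,"rx":0,"ry":0,"rz":0},{"x":0,"y":0,"z":0.024,"rx":0,"ry":0,"rz":0},{"x":0,"y":0,"z":0,"rx":0,"ry":0,"rz":0},{"x":0,"y":0,"z":0,"rx":0,"ry":0,"rz":0}]'
python3 -m inch '[{"x":0,"y":0,"z":-0.015,"rx":0,"ry":0,"rz":0},{"x":0,"y":0,"z":-0.02,"rx":0,"ry":0,"rz":0},{"x":0,"y":0,"z":0,"rx":0,"ry":0,"rz":0},{"x":0,"y":0,"z":0,"rx":0,"ry":0,"rz":0}]'
python3 -m inch '[{"x":0,"y":0,"z":0.015,"rx":0,"ry":0,"rz":0},{"x":0,"y":0,"z":0.02,"rx":0,"ry":0,"rz":0},{"x":0,"y":0,"z":0,"rx":0,"ry":0,"rz":0},{"x":0,"y":0,"z":0,"rx":0,"ry":0,"rz":0}]'
python3 to.py .491 -.1865 .4265
```

```text
time_s: 6.1
position: [0.4681, 0.087, 0.3178]
tcp_rot: [0.126, 0.992, -0.0, -0.001]
ft_force: [-0.8, 0.7, -1.2]
opening: 0.0185
finger_force: 58.8
time_s: 6.5
position: [0.4683, 0.0876, 0.3539]
tcp_rot: [0.125, 0.992, 0.0, 0.001]
ft_force: [-0.0, -0.1, -1.8]
opening: 0.0189
finger_force: 58.9
time_s: 6.9
position: [0.4678, 0.0877, 0.3176]
tcp_rot: [0.125, 0.992, -0.0, -0.001]
ft_force: [0.4, 0.0, -1.1]
opening: 0.0183
finger_force: 58.8
t 6.9 pos [0.4678 0.0877 0.3176] tool delta mm [ -90.4 -259.9 -108.9] alpha 75.62 tilt [-1.3e-03 -2.0e-04 -1.0e+00] F [ 0.4  0.  -1.1] open 0.0183 grip 58.769202296753065 j6 -1.2
```

```bash
python3 -m inch '[{"x":0,"y":0,"z":-0.02,"rx":0,"ry":0,"rz":0},{"x":0,"y":0,"z":-0.03,"rx":0,"ry":0,"rz":0},{"x":0,"y":0,"z":-0.03,"rx":0,"ry":0,"rz":0},{"x":0,"y":0,"z":-0.029,"rx":0,"ry":0,"rz":0},{"x":0,"y":0,"z":0,"rx":0,"ry":0,"rz":0},{"x":0,"y":0,"z":0,"rx":0,"ry":0,"rz":0}]' >/dev/null
python3 -m inch '[{"x":-0.0112,"y":-0.033,"z":0,"rx":0,"ry":0,"rz":0},{"x":-0.0134,"y":-0.0384,"z":0,"rx":0,"ry":0,"rz":0},{"x":-0.0134,"y":-0.0384,"z":0,"rx":0,"ry":0,"rz":0},{"x":-0.0134,"y":-0.0384,"z":0,"rx":0,"ry":0,"rz":0},{"x":-0.0134,"y":-0.0384,"z":0,"rx":0,"ry":0,"rz":0},{"x":-0.0134,"y":-0.0384,"z":0,"rx":0,"ry":0,"rz":0},{"x":-0.0128,"y":-0.0379,"z":0,"rx":0,"ry":0,"rz":0},{"x":0,"y":0,"z":0,"rx":0,"ry":0,"rz":0}]' >/dev/null
python3 -m inch '[{"x":0,"y":0,"z":0,"rx":0,"ry":0,"rz":0},{"x":0,"y":0,"z":0,"rx":0,"ry":0,"rz":0}]' >/dev/null
python3 to.py .491 -.1895 .2885
python3 - <<'E'
from h import *
from scipy.optimize import least_squares
o=get_obs(); x,y,z=o["position"]
def fit(W,m,r):
    q=W[m][:,:2]; s=least_squares(lambda c:np.hypot(*(q-c).T)-r,q.mean(0)+[.005,.02],loss="soft_l1",f_scale=.002); return s.x.round(4),m.sum(),np.sqrt(np.mean(s.fun**2)).round(4)
p,W=grab("scene"); H=hsv(p); d=np.hypot(W[...,0]-x,W[...,1]-y)
for a,b in((.148,.16),(.16,.17),(.17,.182)): print("head",fit(W,(d<.04)&(W[...,2]>a)&(W[...,2]<b),.019))
dk=(H[...,1]<50)&(H[...,2]>120)&(d<.036)
for a,b in((.015,.03),(.03,.045)):print("pot",fit(W,dk&(W[...,2]>a)&(W[...,2]<b)&(W[...,1]<-.2),.0245))
m=dk&(W[...,2]>.03)&(W[...,2]<.045); q=W[m]; print(np.percentile(q,[2,50,98],axis=0).round(4))
E
```

```text
t 8.5 pos [ 0.4905 -0.1888  0.426 ] tool delta mm [ -0.9  -0.6 137.5] alpha 75.63 tilt [-1.3e-03  8.0e-04 -1.0e+00] F [-0.2 -0.5 -0.9] open 0.0185 grip 59.07880514663702 j6 -1.75
head (array([ 0.493 , -0.1911]), np.int64(50), np.float64(0.0008))
head (array([ 0.4932, -0.1912]), np.int64(48), np.float64(0.001))
head (array([ 0.4935, -0.1909]), np.int64(49), np.float64(0.0008))
pot (array([ 0.493 , -0.1936]), np.int64(48), np.float64(0.001))
pot (array([ 0.493 , -0.1938]), np.int64(45), np.float64(0.0009))
[[ 0.4687 -0.2184  0.0307]
 [ 0.4953 -0.1916  0.0379]
 [ 0.5153 -0.1706  0.0445]]
```

```bash
python3 -m inch '[{"x":0,"y":-0.0017,"z":0.03,"rx":0,"ry":0,"rz":0},{"x":0,"y":0,"z":0.03,"rx":0,"ry":0,"rz":0},{"x":0,"y":0,"z":0.03,"rx":0,"ry":0,"rz":0},{"x":0,"y":0,"z":0.02,"rx":0,"ry":0,"rz":0},{"x":0,"y":0,"z":0.015,"rx":0,"ry":0,"rz":0},{"x":0,"y":0,"z":0.011,"rx":0,"ry":0,"rz":0},{"x":0,"y":0,"z":0,"rx":0,"ry":0,"rz":0}]'
python3 -m inch '[{"x":0,"y":0,"z":0,"rx":0,"ry":0,"rz":0},{"x":0,"y":0,"z":0,"rx":0,"ry":0,"rz":0},{"x":0,"y":0,"z":0,"rx":0,"ry":0,"rz":0},{"x":0,"y":0,"z":0,"rx":0,"ry":0,"rz":0},{"x":0,"y":0,"z":0,"rx":0,"ry":0,"rz":0},{"x":0,"y":0,"z":0,"rx":0,"ry":0,"rz":0}]' 1
python3 -m inch '[{"x":0,"y":0,"z":-0.02,"rx":0,"ry":0,"rz":0},{"x":0,"y":0,"z":-0.03,"rx":0,"ry":0,"rz":0},{"x":0,"y":0,"z":-0.03,"rx":0,"ry":0,"rz":0},{"x":0,"y":0,"z":-0.03,"rx":0,"ry":0,"rz":0},{"x":0,"y":0,"z":0,"rx":0,"ry":0,"rz":0}]' 1
python3 to.py .51 -.3655 .40 -45.5
python3 - <<'E'
from h import *
p,W=grab("scene"); H=hsv(p)
red=((H[...,0]<6)|(H[...,0]>174))&(H[...,1]>150)&(np.hypot(W[...,0]-.49,W[...,1]+.19)<.04)
print(red.sum(),np.nanmax(W[red],0)); 
for b in(.11,.12,.13,.14): print((W[red&(abs(W[...,2]-b)<.006)].mean(0)*1000).round(1))
E
```

```text
time_s: 9.25
position: [0.4901, -0.1902, 0.2896]
tcp_rot: [0.125, 0.992, 0.0, -0.001]
ft_force: [-0.3, 0.0, -0.2]
opening: 0.0187
finger_force: 59.0
time_s: 9.85
position: [0.4904, -0.1911, 0.2909]
tcp_rot: [0.125, 0.992, -0.0, 0.0]
ft_force: [-0.2, 0.3, -0.3]
opening: 0.0851
finger_force: 0.0
time_s: 10.35
position: [0.4913, -0.1915, 0.4044]
tcp_rot: [0.125, 0.992, -0.001, 0.003]
ft_force: [1.3, -0.7, -0.1]
opening: 0.0851
finger_force: 0.0
t 10.35 pos [ 0.4913 -0.1915  0.4044] tool delta mm [ -61.2 -163.9    4.9] alpha 75.63 tilt [ 0.0054 -0.0025 -1.    ] F [ 1.3 -0.7 -0.1] open 0.0851 grip 0.0 j6 -1.75
rz rad 2.1141
107 [ 0.49832597 -0.18692674  0.15753942]
[ 487.3 -198.5  110.7]
[ 487.7 -198.8  121.4]
[ 487.7 -198.4  129.5]
[ 487.9 -199.   140.3]
```

```bash
python3 -m inch '[{"x":0,"y":0,"z":0,"rx":0,"ry":0,"rz":0.141},{"x":0,"y":0,"z":0,"rx":0,"ry":0,"rz":0.141},{"x":0,"y":0,"z":0,"rx":0,"ry":0,"rz":0.141},{"x":0,"y":0,"z":0,"rx":0,"ry":0,"rz":0.141},{"x":0,"y":0,"z":0,"rx":0,"ry":0,"rz":0.141},{"x":0,"y":0,"z":0,"rx":0,"ry":0,"rz":0.141},{"x":0,"y":0,"z":0,"rx":0,"ry":0,"rz":0.141},{"x":0,"y":0,"z":0,"rx":0,"ry":0,"rz":0.141}]' >/dev/null
python3 -m inch '[{"x":0,"y":0,"z":0,"rx":0,"ry":0,"rz":0.141},{"x":0,"y":0,"z":0,"rx":0,"ry":0,"rz":0.141},{"x":0,"y":0,"z":0,"rx":0,"ry":0,"rz":0.141},{"x":0,"y":0,"z":0,"rx":0,"ry":0,"rz":0.141},{"x":0,"y":0,"z":0,"rx":0,"ry":0,"rz":0.141},{"x":0,"y":0,"z":0,"rx":0,"ry":0,"rz":0.141},{"x":0,"y":0,"z":0,"rx":0,"ry":0,"rz":0.141},{"x":0,"y":0,"z":0,"rx":0,"ry":0,"rz":0}]' >/dev/null
python3 -m inch '[{"x":0,"y":0,"z":0,"rx":0,"ry":0,"rz":0}]'>/dev/null
python3 to.py .5105 -.3655 .40 -45.5
```

```text
t 12.1 pos [ 0.4902 -0.191   0.4   ] tool delta mm [-1.083e+02  1.383e+02 -1.000e-01] alpha -45.3 tilt [-1.e-03  5.e-04 -1.e+00] F [ 0.1 -0.5 -0.5] open 0.0853 grip 0.0 j6 0.36
rz rad 0.0035
```

```bash
python3 -m inch '[{"x":-0.0217,"y":0.0277,"z":0,"rx":0,"ry":0,"rz":0},{"x":-0.0217,"y":0.0277,"z":0,"rx":0,"ry":0,"rz":0},{"x":-0.0217,"y":0.0277,"z":0,"rx":0,"ry":0,"rz":0},{"x":-0.0217,"y":0.0277,"z":0,"rx":0,"ry":0,"rz":0},{"x":-0.0217,"y":0.0277,"z":0,"rx":0,"ry":0,"rz":0},{"x":0,"y":0,"z":0,"rx":0,"ry":0,"rz":0},{"x":0,"y":0,"z":0,"rx":0,"ry":0,"rz":0}]'>/dev/null
python3 to.py .5105 -.3655 .239
python3 - <<'E'
from h import *
p,W=grab("scene");u,v=map(int,px("scene",[.51,-.366,.13])); cv2.imwrite("pics/e1.png",cv2.resize(p[v-60:v+60,u-60:u+60,::-1],(500,500)))
E
```

```text
t 12.8 pos [ 0.5096 -0.3664  0.3999] tool delta mm [  1.3   0.2 160.9] alpha -45.45 tilt [-9.e-04  8.e-04 -1.e+00] F [-0.4 -0.2 -0.6] open 0.0855 grip 0.0 j6 0.12
```

View pics/e1.png

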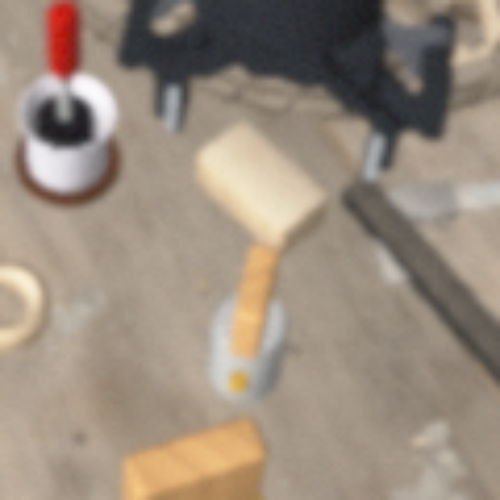

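The open fingers straddle the small plug's tab (250,300), and the brush stands in its pot (65,110). Next: descend and grip.

```bash
python3 -m inch '[{"x":0.0013,"y":0,"z":0.03,"rx":0,"ry":0,"rz":0},{"x":0,"y":0,"z":0.04,"rx":0,"ry":0,"rz":0},{"x":0,"y":0,"z":0.04,"rx":0,"ry":0,"rz":0},{"x":0,"y":0,"z":0.031,"rx":0,"ry":0,"rz":0},{"x":0,"y":0,"z":0.02,"rx":0,"ry":0,"rz":0},{"x":0,"y":0,"z":0,"rx":0,"ry":0,"rz":0},{"x":0,"y":0,"z":0,"rx":0,"ry":0,"rz":0}]'
python3 -m inch '[{"x":0,"y":0,"z":0,"rx":0,"ry":0,"rz":0},{"x":0,"y":0,"z":0,"rx":0,"ry":0,"rz":0},{"x":0,"y":0,"z":0,"rx":0,"ry":0,"rz":0},{"x":0,"y":0,"z":0,"rx":0,"ry":0,"rz":0},{"x":0,"y":0,"z":0,"rx":0,"ry":0,"rz":0},{"x":0,"y":0,"z":0,"rx":0,"ry":0,"rz":0},{"x":0,"y":0,"z":0,"rx":0,"ry":0,"rz":0},{"x":0,"y":0,"z":0,"rx":0,"ry":0,"rz":0}]' 0
python3 to.py .5105 -.3655 .239
```

```text
time_s: 13.55
position: [0.5111, -0.3643, 0.2402]
tcp_rot: [0.925, 0.379, -0.0, -0.0]
ft_force: [0.6, -0.9, 0.7]
opening: 0.0855
finger_force: 0.0
time_s: 14.35
position: [0.5109, -0.3651, 0.2399]
tcp_rot: [0.926, 0.378, 0.0, 0.0]
ft_force: [0.4, 0.1, 5.1]
opening: 0.0153
finger_force: 62.0
t 14.35 pos [ 0.5109 -0.3651  0.2399] tool delta mm [-0.6 -0.   0.9] alpha -45.55 tilt [ 2.e-04 -2.e-04 -1.e+00] F [0.4 0.1 5.1] open 0.0153 grip 62.00999736785889 j6 0.13
```

```bash
python3 -m inch '[{"x":0,"y":0,"z":-0.02,"rx":0,"ry":0,"rz":0},{"x":0,"y":0,"z":-0.035,"rx":0,"ry":0,"rz":0},{"x":0,"y":0,"z":-0.035,"rx":0,"ry":0,"rz":0},{"x":0,"y":0,"z":-0.035,"rx":0,"ry":0,"rz":0},{"x":0,"y":0,"z":-0.035,"rx":0,"ry":0,"rz":0},{"x":0,"y":0,"z":-0.035,"rx":0,"ry":0,"rz":0},{"x":0,"y":0,"z":-0.01,"rx":0,"ry":0,"rz":0}]' >/dev/null
python3 -m inch '[{"x":0,"y":0,"z":0,"rx":0,"ry":0,"rz":-0.139},{"x":0,"y":0,"z":0,"rx":0,"ry":0,"rz":-0.139},{"x":0,"y":0,"z":0,"rx":0,"ry":0,"rz":-0.139},{"x":0,"y":0,"z":0,"rx":0,"ry":0,"rz":-0.139},{"x":0,"y":0,"z":0,"rx":0,"ry":0,"rz":-0.139},{"x":0,"y":0,"z":0,"rx":0,"ry":0,"rz":-0.139},{"x":0,"y":0,"z":0,"rx":0,"ry":0,"rz":-0.139},{"x":0,"y":0,"z":0,"rx":0,"ry":0,"rz":0}]'
python3 to.py .467 .0885 .440 10.3
```

```text
time_s: 15.85
position: [0.5107, -0.3649, 0.4435]
tcp_rot: [0.64, 0.768, -0.0, -0.001]
ft_force: [-0.8, 0.2, -1.9]
opening: 0.0155
finger_force: 61.0
t 15.85 pos [ 0.5107 -0.3649  0.4435] tool delta mm [453.8  38.6   4. ] alpha 10.36 tilt [-0.0014  0.0011 -1.    ] F [-0.8  0.2 -1.9] open 0.0155 grip 60.992302894592285 j6 -0.85
rz rad 0.001
```

```bash
python3 -m inch '[{"x":0.025,"y":0.002,"z":0,"rx":0,"ry":0,"rz":0},{"x":0.04,"y":0.0034,"z":0,"rx":0,"ry":0,"rz":0},{"x":0.04,"y":0.0034,"z":0,"rx":0,"ry":0,"rz":0},{"x":0.04,"y":0.0034,"z":0,"rx":0,"ry":0,"rz":0},{"x":0.04,"y":0.0034,"z":0,"rx":0,"ry":0,"rz":0},{"x":0.04,"y":0.0034,"z":0,"rx":0,"ry":0,"rz":0},{"x":0.04,"y":0.0034,"z":0,"rx":0,"ry":0,"rz":0}]' >/dev/null
python3 -m inch '[{"x":0.04,"y":0.0034,"z":0,"rx":0,"ry":0,"rz":0},{"x":0.04,"y":0.0034,"z":0,"rx":0,"ry":0,"rz":0},{"x":0.04,"y":0.0034,"z":0,"rx":0,"ry":0,"rz":0},{"x":0.04,"y":0.0034,"z":0,"rx":0,"ry":0,"rz":0},{"x":0.0288,"y":0.0026,"z":0,"rx":0,"ry":0,"rz":0},{"x":0,"y":0,"z":0,"rx":0,"ry":0,"rz":0},{"x":0,"y":0,"z":0.035,"rx":0,"ry":0,"rz":0},{"x":0,"y":0,"z":0.035,"rx":0,"ry":0,"rz":0}]' >/dev/null
python3 -m inch '[{"x":0,"y":0,"z":0.025,"rx":0,"ry":0,"rz":0},{"x":0,"y":0,"z":0,"rx":0,"ry":0,"rz":0},{"x":0,"y":0,"z":0,"rx":0,"ry":0,"rz":0}]' >/dev/null
python3 to.py .467 .0885 .34 10.3
python3 - <<'E'
from h import *
from scipy.optimize import least_squares
o=get_obs(); x,y,z=o["position"]
def fit(W,m,r):
    q=W[m][:,:2]; s=least_squares(lambda c:np.hypot(*(q-c).T)-r,q.mean(0)+[.005,.02],loss="soft_l1",f_scale=.002); return s.x.round(4),m.sum(),np.sqrt(np.mean(s.fun**2)).round(4)
p,W=grab("scene"); H=hsv(p); d=np.hypot(W[...,0]-x,W[...,1]-y); g=(H[...,1]<60)&(d<.035)
for a,b in((.11,.12),(.12,.13),(.148,.16)): print("shank",fit(W,g&(W[...,2]>a)&(W[...,2]<b)&(W[...,1]<.085),.021))
gr=(H[...,0]>60)&(H[...,0]<90)&(H[...,1]>100)&(d<.06)
for a,b in((.02,.035),(.05,.062)): print("socket",fit(W,gr&(W[...,2]>a)&(W[...,2]<b),.042))
print("lowest",np.nanpercentile(W[g&(W[...,2]>.085)][:,2],[0,5]))
a=[]
t,_=imaging.grab_frame("top")
for n,q in(("scene",p),("top",t)):
    u,v=map(int,px(n,[x,y,.1])); a.append(cv2.resize(q[v-45:v+45,u-45:u+45,::-1],(400,400)))
cv2.imwrite("pics/e2.png",np.hstack(a))
E
```

```text
t 17.65 pos [0.4686 0.0881 0.3499] tool delta mm [ 0.7 -1.5  9.9] alpha 10.06 tilt [-1.1e-03 -2.0e-04 -1.0e+00] F [ 0.4  0.6 -1.1] open 0.0154 grip 60.85254907608032 j6 -0.05
rz rad -0.0042
shank (array([0.4695, 0.0863]), np.int64(26), np.float64(0.0017))
shank (array([0.4687, 0.0858]), np.int64(34), np.float64(0.0011))
shank (array([0.4687, 0.0857]), np.int64(45), np.float64(0.0011))
socket (array([0.4693, 0.0864]), np.int64(102), np.float64(0.0033))
socket (array([0.4697, 0.0867]), np.int64(78), np.float64(0.0028))
lowest [0.11265709 0.12441133]
```

View pics/e2.png

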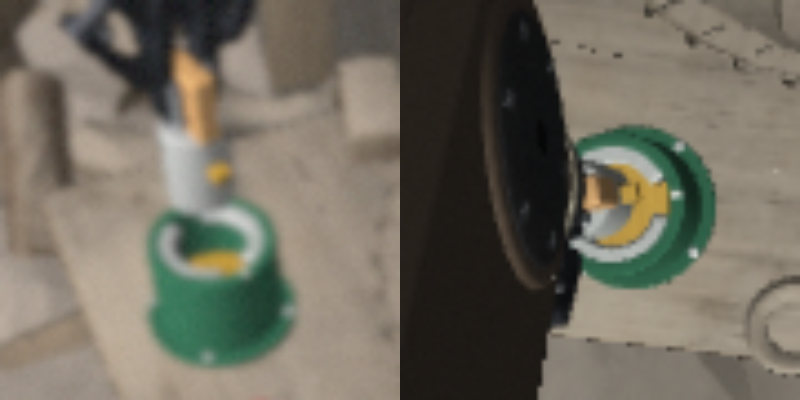

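The plug hangs over the mouth (195,240) with its lug lined up with the slot. The fits agree within 1 mm, so I'll lower it.

```bash
python3 -m inch '[{"x":0,"y":0,"z":0.025,"rx":0,"ry":0,"rz":0},{"x":0,"y":0,"z":0.025,"rx":0,"ry":0,"rz":0},{"x":0,"y":0,"z":0.015,"rx":0,"ry":0,"rz":0},{"x":0,"y":0,"z":0,"rx":0,"ry":0,"rz":0},{"x":0,"y":0,"z":0,"rx":0,"ry":0,"rz":0}]'
python3 -m inch '[{"x":0,"y":0,"z":0.005,"rx":0,"ry":0,"rz":0},{"x":0,"y":0,"z":0.005,"rx":0,"ry":0,"rz":0},{"x":0,"y":0,"z":0.004,"rx":0,"ry":0,"rz":0},{"x":0,"y":0,"z":0,"rx":0,"ry":0,"rz":0},{"x":0,"y":0,"z":0,"rx":0,"ry":0,"rz":0}]'
python3 to.py .468 .088 .257 10.3
```

```text
time_s: 18.25
position: [0.469, 0.0884, 0.2858]
tcp_rot: [0.642, 0.767, 0.0, 0.0]
ft_force: [-0.6, 0.1, -2.2]
opening: 0.0152
finger_force: 61.0
time_s: 18.75
position: [0.4685, 0.0884, 0.2706]
tcp_rot: [0.641, 0.767, -0.0, -0.0]
ft_force: [0.7, -0.4, -2.6]
opening: 0.0154
finger_force: 61.1
t 18.75 pos [0.4685 0.0884 0.2706] tool delta mm [-0.3 -0.5 13.6] alpha 10.2 tilt [-3.e-04 -0.e+00 -1.e+00] F [ 0.7 -0.4 -2.6] open 0.0154 grip 61.08258605003357 j6 -0.05
rz rad -0.0018
```

```bash
python3 -m inch '[{"x":0,"y":0,"z":0.004,"rx":0,"ry":0,"rz":0},{"x":0,"y":0,"z":0.004,"rx":0,"ry":0,"rz":0},{"x":0,"y":0,"z":0.004,"rx":0,"ry":0,"rz":0},{"x":0,"y":0,"z":0.0015,"rx":0,"ry":0,"rz":0},{"x":0,"y":0,"z":0,"rx":0,"ry":0,"rz":0},{"x":0,"y":0,"z":0,"rx":0,"ry":0,"rz":0},{"x":0,"y":0,"z":0,"rx":0,"ry":0,"rz":0}]'
python3 to.py .468 .088 .257 10.3
```

```text
time_s: 19.45
position: [0.4688, 0.0885, 0.2573]
tcp_rot: [0.641, 0.767, 0.0, 0.0]
ft_force: [1.1, 0.1, 7.4]
opening: 0.0156
finger_force: 62.4
t 19.45 pos [0.4688 0.0885 0.2573] tool delta mm [-0.3 -0.9  0.3] alpha 10.2 tilt [ 8.e-04  1.e-04 -1.e+00] F [1.1 0.1 7.4] open 0.0156 grip 62.41781830787659 j6 -0.06
rz rad -0.0018
```

```bash
python3 -m inch '[{"x":0,"y":0,"z":0.0015,"rx":0,"ry":0,"rz":0},{"x":0,"y":0,"z":0,"rx":0,"ry":0,"rz":0},{"x":0,"y":0,"z":0,"rx":0,"ry":0,"rz":0}]'
python3 -m inch '[{"x":0,"y":0,"z":0,"rx":0,"ry":0,"rz":0.1},{"x":0,"y":0,"z":0,"rx":0,"ry":0,"rz":0.1},{"x":0,"y":0,"z":0,"rx":0,"ry":0,"rz":0.1},{"x":0,"y":0,"z":0,"rx":0,"ry":0,"rz":0.1},{"x":0,"y":0,"z":0,"rx":0,"ry":0,"rz":0.1},{"x":0,"y":0,"z":0,"rx":0,"ry":0,"rz":0},{"x":0,"y":0,"z":0,"rx":0,"ry":0,"rz":0}]'
python3 to.py .4685 .0885 .2558 -70
python3 -c "from h import *;print(get_obs()['ft_torque'])"
```

```text
time_s: 19.75
position: [0.4688, 0.0885, 0.2558]
tcp_rot: [0.641, 0.767, 0.0, 0.0]
ft_force: [0.1, 0.2, 7.8]
opening: 0.0154
finger_force: 62.4
time_s: 20.45
position: [0.4688, 0.0885, 0.2558]
tcp_rot: [0.811, 0.584, 0.0, 0.0]
ft_force: [-0.4, -1.0, 8.3]
opening: 0.0153
finger_force: 62.5
t 20.45 pos [0.4688 0.0885 0.2558] tool delta mm [-0.1 -0.3  0. ] alpha -18.47 tilt [ 9.e-04  1.e-04 -1.e+00] F [-0.4 -1.   8.3] open 0.0153 grip 62.50474691390991 j6 0.45
rz rad 0.8994
[-0.08357664  0.12277965 -0.05877518]
```

```bash
python3 -m inch '[{"x":0,"y":0,"z":0,"rx":0,"ry":0,"rz":0.13},{"x":0,"y":0,"z":0,"rx":0,"ry":0,"rz":0.13},{"x":0,"y":0,"z":0,"rx":0,"ry":0,"rz":0.13},{"x":0,"y":0,"z":0,"rx":0,"ry":0,"rz":0.13},{"x":0,"y":0,"z":0,"rx":0,"ry":0,"rz":0.13},{"x":0,"y":0,"z":0,"rx":0,"ry":0,"rz":0.13},{"x":0,"y":0,"z":0,"rx":0,"ry":0,"rz":0.12},{"x":0,"y":0,"z":0,"rx":0,"ry":0,"rz":0}]' >/dev/null
python3 -m inch '[{"x":0,"y":0,"z":0.0005,"rx":0,"ry":0,"rz":0.03},{"x":0,"y":0,"z":0,"rx":0,"ry":0,"rz":0.03},{"x":0,"y":0,"z":0,"rx":0,"ry":0,"rz":0},{"x":0,"y":0,"z":0,"rx":0,"ry":0,"rz":0}]'
python3 to.py .4685 .0885 .2558 -74.7
python3 - <<'E'
from h import *
o=get_obs();print(o['ft_torque']);x,y,z=o["position"]
p,_=imaging.grab_frame("scene");t,_=imaging.grab_frame("top");a=[]
for n,q in(("scene",p),("top",t)):
    u,v=map(int,px(n,[x,y,.07])); a.append(cv2.resize(q[v-45:v+45,u-45:u+45,::-1],(400,400)))
cv2.imwrite("pics/e3.png",np.hstack(a))
E
```

```text
time_s: 21.65
position: [0.4689, 0.0885, 0.2557]
tcp_rot: [0.99, 0.144, 0.001, 0.0]
ft_force: [-1.4, -0.6, 18.7]
opening: 0.0153
finger_force: 63.9
t 21.65 pos [0.4689 0.0885 0.2557] tool delta mm [-0.4 -0.1 -0.1] alpha -73.46 tilt [ 1.5e-03  2.0e-04 -1.0e+00] F [-1.4 -0.6 18.7] open 0.0153 grip 63.91672611236572 j6 1.41
rz rad 0.0217
[-0.02464746  0.43789783  0.03731903]
```

View pics/e3.png

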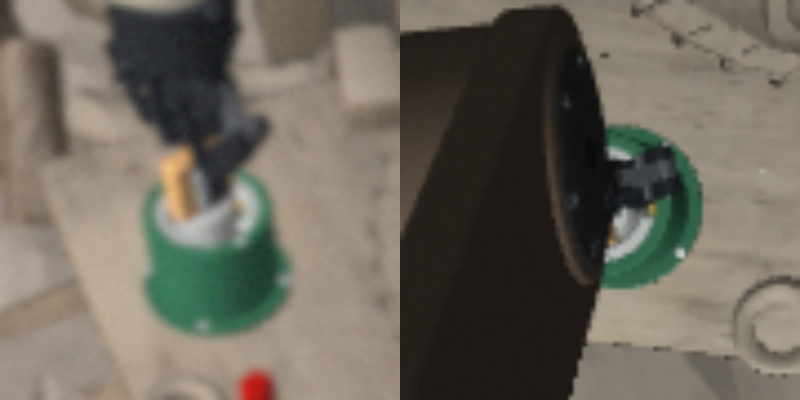

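The plug sits in the socket, tab turned, still gripped at about (190,190). The push force rose to 19 N, so the plate is on its stop, and the turn is about 84°. Handing in.

```bash
python3 -c "
from rig import bot; print(bot.hand_in())"
```

```text
the job is handed in; nothing more can be done
None
```

The job is handed in, with no verdict returned: two brush strokes were done, the brush is back in its pot and let go, and the plug is pressed onto its stop (about 19 N), turned about 84° clockwise and still gripped.

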